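# Hold the big spring clip open around the recipe card

## Robot

A 6-joint arm with a two-finger parallel gripper is mounted at the origin on the work surface. World frame = base frame: x ahead of the robot, y to its left, z up, the work surface at z = 0. Lengths are in m, angles in rad, forces in N, time in s.
With the tool pointing down it reaches from about 0.275 to 0.975 m from the base axis. Payload 8.4 kg.
Tool frame: the origin (TCP) lies on the centre line of the jaws, within the pads' length; the fingertips stand r.finger_overhang ahead of it and the grasp point (between the pads) lies 3 mm ahead of it (r.finger_overhang is the distance from the TCP to the fingertips, in m); z points along the fingers, y is the direction in which the jaws open and shut (so a half turn about z gives the same grasp; the last joint's range is limited). The gripper opens to 92 mm and grips with 3 to 60 N. Pads are 20 mm wide; open, the fingers measure 128 mm over their backs; the gripper's body (75 mm by 189 mm) begins 69 mm behind the grasp point.
Start: joints at [1.197, 0.353, 1.633, -0, 1.155, -0.002], TCP at [0.227, 0.582, 0.237] pointing down, gripper open.
Joint ranges: [-2.63, 2.63], [-0.92, 2.1], [0.06, 2.66], [-1.3, 4.44], [0, 2.69], [-3.02, 3.02]. Speed limits (rad/s): [2.22, 2.22, 2.79, 3.14, 3.14, 3.14].

## Interface

Orientations are given as a unit quaternion [x, y, z, w].
In Python, from workcell import r, kinematics, observe, get_image, get_calibration gives the robot as it stands. The module is installed in compiled form; this text tells all that it offers. Calls block until the motion is done:
- r.reach(position, orientation): joint-space move of the TCP to a pose.
- r.servo_line(position, frame=None, v=0.15, force_limit=None): straight line of the TCP; frame=None keeps the orientation; v is the mean speed in m/s. With force_limit (N) it stops when the force on the tool has changed by that much, and returns True; else False.
- r.movej(angles): joint-space move.
- r.gripper_open() and r.clamp(f_grip=None): open the fingers fully, or close them until they stop; f_grip is the grip in N (None keeps the last).
- r.hold(seconds).
- kinematics.inverse_kinematics(position, orientation): joint angles nearest the present ones, or None.
- observe(): the state.
- get_image(name): name is "scene" or "top"; returns the picture (400x640x3 uint8, blue, green, red); there is no depth.
- get_calibration(name): a dict with "vertical_fov" (degrees; the focal length in pixels is half the picture's height over the tangent of half this angle, whatever the lens; pixels are square), "cx", "cy" (the principal point, pixels), "origin" and "rotation" of the camera in the world. Camera axes: x right, y down, z forward; pixel columns grow to the right and rows downward; lengths in m; the calibration is good to about 2 mm. A picture is of the moment at which its call begins. get_calibration takes no time and is no camera call.
A pose or a line that the arm cannot do raises r.MotionError and nothing moves.
- r.sign_off(): hands the job in, once; it reports no verdict.
The state is a dict: "t": time; "joints": joint angles; "qd": joint speeds; "joint_torque": joint torques, N m; "tcp_pos": TCP position; "tcp_rot": TCP orientation; "wrist_force": force on the tool from outside, world axes, zero at the start; "ft_torque": the same for the moment, N m; "opening": finger opening in m.
Only numpy, scipy, OpenCV 4.12 (cv2) and the standard library are available. Lean on these libraries where they do the work, as an engineer would, in place of code of your own. Each camera call takes 0.05 s, during which the arm holds its last target. There are 200 camera calls.

## Task

Pick up the big wooden spring clip by its two handles, squeeze it wide open, and bring it to the recipe card so that its jaws gape on either side of the card's free upright edge, about half-way up, with the jaw tips roughly two centimetres past the edge and not touching the card. Finish while holding it there, still squeezed wide open in the air (do not let go or let it snap shut), so that I can slip a note in beside the card. Do not shove the card stand or disturb the bowl, the jar and the small pot.

Things in the scene. Friction and masses are not known exactly. Their poses are not given: they have to be found in the camera images.
- clip_mid (a point): Pivot centre of the loose clip: a jumbo clothes-peg of plain wood, steel coil at the pivot, about 75 g, 128 mm long, 36 mm wide. Starts shut, lying on its side on the table: pivot axis z vertical, 36 mm high, this point 18 mm up. +x points to the jaw tips (65 mm ahead), -x to the handle ends (about 63 mm behind), +y to one of the two like arms (frame fixed to that arm).
- clip: The clip; origin under clip_mid on the underside, same axes. Handles, shut: splay rearward, over their outer faces 36 mm apart 25 mm behind the pivot, 49 mm at 50 mm, 56 mm at the ends. Squeezed together along y they open the jaws, up to a firm stop where they are parallel, 22 mm apart over the outer faces, each arm turned 0.26 rad from the middle line.
- jaw_a (a point): Jaw tip: middle (half-way up the 36 mm width) of the inner face of the jaw lip of the clip's +y arm, 61.5 mm ahead of the pivot. The lip reaches 3.5 mm further.
- jaw_b (a point): The same point on the lip of the other arm. Shut, the two are 1 mm apart; fully squeezed 33 mm apart.
- clip_arm (a joint): Opening angle between the clip's two arms: 0 shut (spring preloaded), 0.52 rad fully squeezed open. The spring needs 0.14 Nm to start opening, 0.35 Nm fully open (about 3 to 7 N on each handle 50 mm behind the pivot); it snaps shut when let go.
- card_edge (a point): Mid-height of the free upright edge of the recipe card, 90 mm above the table. The card is a stiff upright board 4 mm thick (x), 150 mm long (y), its lower edge 30 mm and its top 150 mm above the table. +y points level along the card from this free edge towards the post that holds the other edge; z is up.
- card_stand: The card with its post and base, one loose piece of 0.8 kg; origin on the table under the card, 85 mm from the free edge along +y; axes as card_edge. Wooden post 24 mm square, 158 mm high, at the far edge; dark wooden base 100 mm (x) by 125 mm (y), 18 mm high, beginning 50 mm in from the free edge.
- bowl: White bowl, 100 mm across, 60 mm high, origin under its centre. Leave it alone.
- jar: Glass jar with a steel lid, 70 mm across, 95 mm high, origin under its centre. Leave it alone.
- pot: Small white pot with a cap, 52 mm across, 75 mm high, origin under its centre. Leave it alone.

How it is judged:
By the outcome, as a careful person would: the job done as asked, in the order asked, and still so for the second after the job is handed in, while the arm keeps its last pose, push and grip.
It also fails if it takes over 32 s, if anything falls off the work surface, if the arm or the gripper's body presses on something with over 40 N, if the wrist force passes 120 N, or if a joint passes its speed limit or range.

## Working session

There is one attempt and no reset: what is moved stays moved. The work goes in short steps, each a Python script; the robot and the scene stay as the last script left them, time stands still between calls to the robot, and variables do not carry over. Pictures are saved under pics/ and viewed, about 8 in all and at most 12, crops included, and the job is handed in when it is done.

```bash
mkdir -p pics
python3 - <<'E'
from workcell import r, kinematics, observe, get_image, get_calibration
import cv2
for n in("scene","top"):
    cv2.imwrite(f"pics/{n}0.png",get_image(n)); print(n,get_calibration(n))
print(observe(), r.finger_overhang)
E
```

```text
scene {'vertical_fov': 49.30840994919636, 'cx': 323.3378218204064, 'cy': 199.02088148394722, 'origin': array([ 1.28268819, -0.23011778,  1.02999836]), 'rotation': array([ 0.79585524,  0.49877207, -0.18933682, -0.28634321])}
top {'vertical_fov': 50.58114369303863, 'cx': 317.40422936920925, 'cy': 207.26352800263462, 'origin': array([0.35946202, 0.0868791 , 1.10163394]), 'rotation': array([ 0.71377271, -0.69460241,  0.05641319, -0.06981088])}
{'t': 0.1, 'joints': array([ 1.19659398e+00,  3.53563538e-01,  1.63405064e+00, -6.82737519e-06,
        1.15519844e+00, -2.40764818e-03]), 'qd': array([ 1.19277009e-03,  4.81593215e-04, -6.91700462e-04, -4.50133017e-04,
       -2.11048739e-03,  2.42497582e-05]), 'joint_torque': array([-1.38507272e-03, -5.94911921e+01, -3.34931159e+01,  6.98209461e-02,
        1.83217716e-02, -6.85140947e-06]), 'tcp_pos': array([0.22691013, 0.58191014, 0.23595224]), 'tcp_rot': array([ 1.84827108e-01,  9.82770862e-01, -5.99786334e-04, -1.11118470e-04]), 'wrist_force': array([0.75424246, 0.64357018, 0.40154295]), 'ft_torque': array([-0.02604523,  0.06309001,  0.02663552]), 'opening': 0.0919682329196034} 0.022
```

View pics/scene0.png

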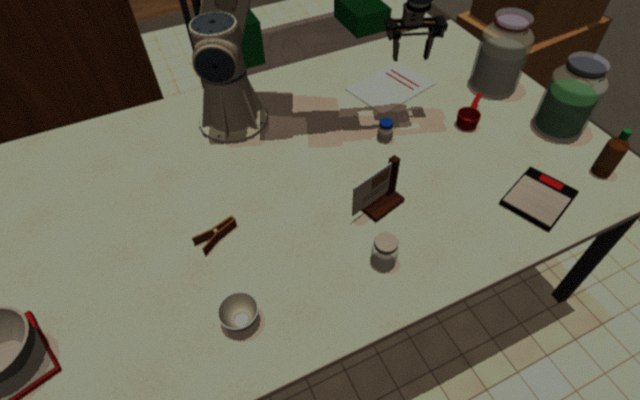

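View pics/top0.png

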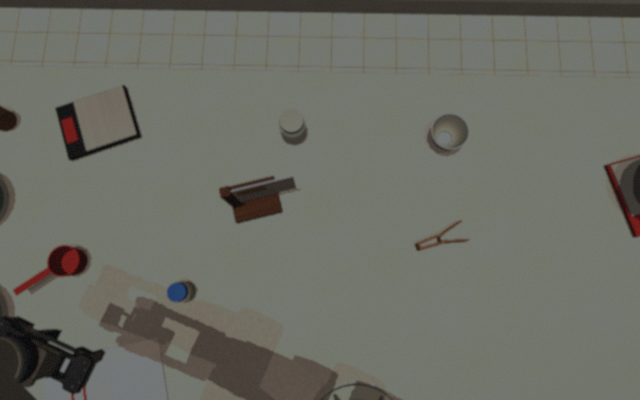

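The top view shows the clip with its jaw tip near (417,247) and handle ends near (462,222) and (468,241). The card's free edge is near (297,185) and the post near (227,192). I'll zoom in on both for measuring.

```bash
cat > h.py <<'E'
import numpy as np, cv2
from scipy.spatial.transform import Rotation as R
from workcell import r, kinematics, observe, get_image, get_calibration
def K(n):
    c=get_calibration(n); f=200/np.tan(np.radians(c["vertical_fov"]/2))
    return c,f,R.from_quat(c["rotation"])
def pix2z(n,uv,z):
    c,f,q=K(n); d=q.apply([(uv[0]-c["cx"])/f,(uv[1]-c["cy"])/f,1])
    return c["origin"]+d*(z-c["origin"][2])/d[2]
def proj(n,p):
    c,f,q=K(n); v=q.inv().apply(np.asarray(p)-c["origin"])
    return np.array([c["cx"]+f*v[0]/v[2],c["cy"]+f*v[1]/v[2]])
def crop(im,x,y,w,h,s):
    o=cv2.resize(im[y:y+h,x:x+w],None,fx=s,fy=s,interpolation=cv2.INTER_CUBIC)
    return cv2.convertScaleAbs(o,alpha=1.7)
E
python3 - <<'E'
from h import *
t=cv2.imread("pics/top0.png"); s=cv2.imread("pics/scene0.png")
a=np.hstack([crop(t,210,165,100,65,4),crop(t,400,205,100,65,4)])
b=np.hstack([crop(s,330,150,100,75,4),crop(s,170,195,100,75,4)])
cv2.imwrite("pics/z1.png",np.vstack([a,b]))
for uv in[(417,247),(462,222),(468,241)]: print(pix2z("top",uv,.036))
for uv in[(193,237),(233,219)]: print(pix2z("scene",uv,.036))
print(pix2z("top",(297,180),.15),pix2z("top",(225,190),.158))
E
```

```text
[ 0.45697702 -0.14254027  0.036     ]
[ 0.52327952 -0.25667612  0.036     ]
[ 0.47549974 -0.27010539  0.036     ]
[ 0.483262   -0.26971129  0.036     ]
[ 0.47191    -0.14925583  0.036     ]
[0.59402445 0.15651311 0.15      ] [0.56444586 0.32011663 0.158     ]
```

View pics/z1.png

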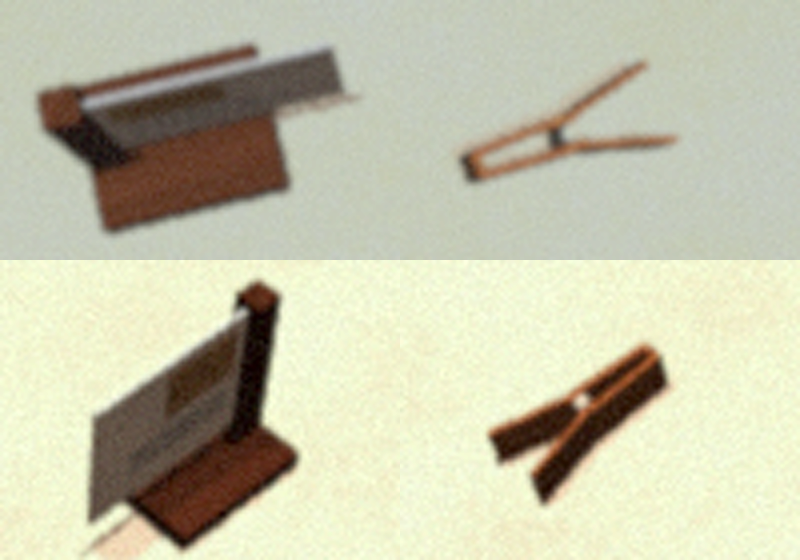

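Run:
```python
from h import *
for n,l in(("top",[(417.5,247),(461.2,221),(469,239.5),(439.2,239.2)]),("scene",[(234,218),(192.8,238.5),(203.8,248.5),(215.5,230.2)])):
    p=np.array([pix2z(n,u,.036)[:2] for u in l]); m=(p[1]+p[2])/2; d=p[0]-m
    print(n,p.round(4).tolist(),"len",np.linalg.norm(d),"yaw",np.arctan2(d[1],d[0]))
    
for n,l in(("top",[(293,177.5),(230.5,191)]),("scene",[(353.4,189.5),(391.7,163)])):
    p=np.array([pix2z(n,u,.150)[:2] for u in l]); d=p[1]-p[0]
    print(n,p.round(4).tolist(),"len",np.linalg.norm(d),"yaw of card +y",np.arctan2(d[1],d[0]))
print("bottom free",pix2z("scene",(352.6,215.5),.03))
print("base",[pix2z("top",u,.018).round(3) for u in[(282,211),(237,222.5)]])
for n,u in(("top",(450,132)),("top",(292,122)),("scene",(239,305)),("scene",(385,240))): print(pix2z(n,u,.06))
```

```text
top [[0.457, -0.1438], [0.5258, -0.2547], [0.4793, -0.2727], [0.4781, -0.1983]] len 0.12830708480338426 yaw 1.9337375623773876
scene [[0.4697, -0.1455], [0.4881, -0.2715], [0.5343, -0.2529], [0.4883, -0.2062]] len 0.12382270042876561 yaw 1.9123391869760873
top [[0.5997, 0.166], [0.5641, 0.3092]] len 0.1475422181301098 yaw of card +y 1.814528357448269
scene [[0.6124, 0.1641], [0.5722, 0.3082]] len 0.14961667047479887 yaw of card +y 1.843167619553516
bottom free [0.60885986 0.16835829 0.03      ]
base [array([0.543, 0.202, 0.018]), array([0.509, 0.318, 0.018])]
[ 0.75267734 -0.22569746  0.06      ]
[0.77075513 0.18187695 0.06      ]
[ 0.75052703 -0.21961479  0.06      ]
[0.74139421 0.195282   0.06      ]
```

```bash
cat >> h.py <<'E'
def down(a):
    c,s=np.cos(a),np.sin(a)
    return R.from_matrix(np.array([[c,s,0],[s,-c,0],[0,0,-1]])).as_quat()
E
python3 - <<'E'
from h import *
for a in(1.923,1.923-np.pi):
    print(a,kinematics.inverse_kinematics([.5027,-.252,.28],down(a)),kinematics.inverse_kinematics([.63,.07,.09],down(a)))
a=1.923
r.reach([.5027,-.252,.29],down(a-np.pi))
r.servo_line([.5027,-.252,.075],v=.25)
o=observe(); print(o["t"],o["tcp_pos"],o["wrist_force"])
t=get_image("top"); s=get_image("scene")
cv2.imwrite("pics/t1.png",t); cv2.imwrite("pics/s1.png",s)
cv2.imwrite("pics/z2.png",np.hstack([crop(t,395,185,100,90,4),crop(s,160,180,100,90,4)]))
E
```

```text
1.923 [-4.67348980e-01  2.15884848e-01  1.72088381e+00 -4.44089210e-16
  1.20482399e+00 -8.19552653e-01] [ 1.08290829e-01  5.29473451e-01  1.72308946e+00 -4.44089210e-16
  8.89029745e-01 -2.43912844e-01]
-1.218592653589793 [-4.67348980e-01  2.15884848e-01  1.72088381e+00 -4.44089210e-16
  1.20482399e+00  2.32204000e+00] [ 1.08290829e-01  5.29473451e-01  1.72308946e+00 -4.44089210e-16
  8.89029745e-01  2.89767981e+00]
4.1917 [ 0.50353845 -0.25229777  0.07604282] [ 0.41454263 -0.52290043  0.34404442]
```

View pics/z2.png

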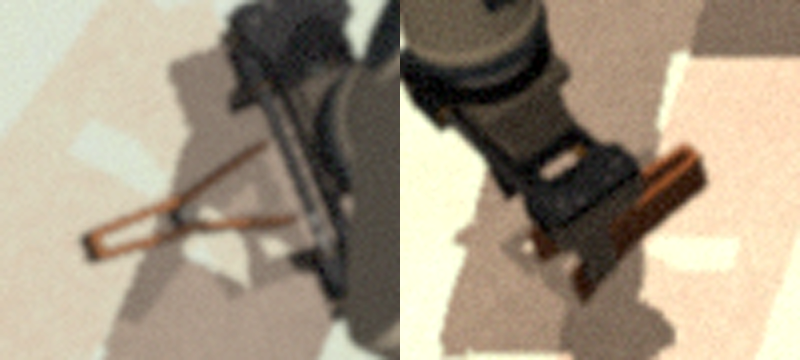

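The top view shows the fingers straddling the handle ends. The scene view is cluttered. I'll overlay the projected fingertip positions to find the camera bias between the two views.

Run:
```python
from h import *
o=observe(); p=o["tcp_pos"]; Rt=R.from_quat(o["tcp_rot"])
ims=[]
for n,f,x,y in(("top","t1",440,185),("scene","s1",160,170)):
    im=crop(cv2.imread(f"pics/{f}.png"),x,y,80,80,5); im=cv2.convertScaleAbs(im,alpha=1.5)
    for sy in(-1,1):
        q=[]
        for yy,z in((46,22),(64,22),(64,-30)):
            q.append(((proj(n,p+Rt.apply([0,sy*yy/1000,z/1000]))-[x,y]+.5)*5))
        cv2.polylines(im,[np.int32(q)],False,(0,255,0),1)
    ims.append(im)
cv2.imwrite("pics/z3.png",np.hstack(ims))
```

```text
(no output)
```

View pics/z3.png

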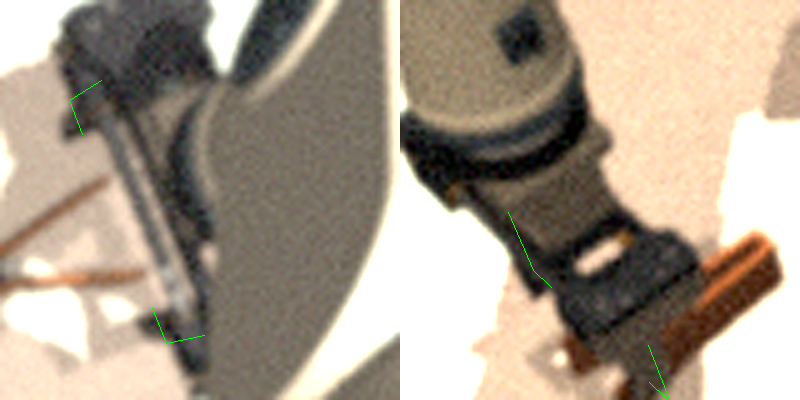

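Run:
```python
from h import *
j=np.array(observe()["joints"]); j[5]-=np.pi; r.movej(j)
p=observe()["tcp_pos"]; print(p)
r.servo_line([.5027,-.252,.0255],v=.08,force_limit=8)
print(observe()["tcp_pos"],observe()["wrist_force"])
r.clamp(30); o=observe(); print(o["t"],o["opening"],o["tcp_pos"],o["wrist_force"])
r.servo_line([.5027,-.252,.10],v=.15); o=observe(); print(o["t"],o["opening"],o["wrist_force"])
t=get_image("top"); s=get_image("scene")
cv2.imwrite("pics/t2.png",t); cv2.imwrite("pics/s2.png",s)
cv2.imwrite("pics/z4.png",np.hstack([crop(t,395,185,100,90,4),crop(s,160,180,100,90,4)]))
```

```text
[ 0.5037971  -0.25248764  0.07660556]
[ 0.5028402  -0.25206651  0.02549563] [ 0.10085641 -0.13458561  0.21942615]
8.8 0.02097873389089716 [ 0.50260482 -0.25203192  0.02559699] [-0.69089938  0.12721792  4.51510108]
9.45 0.02119907834085746 [-0.64606201  0.13231767 -1.43688574]
```

View pics/z4.png

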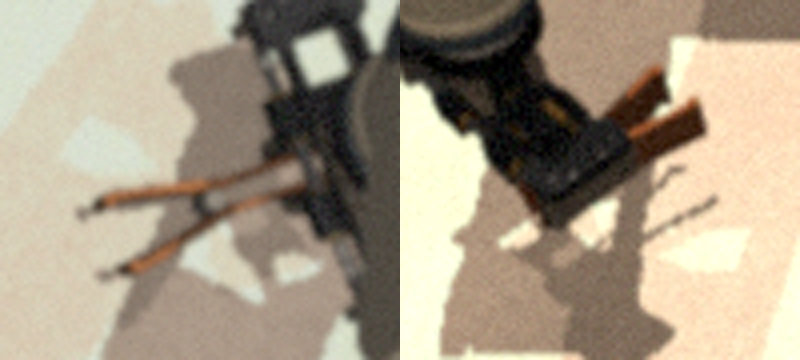

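The clip is held off the table, squeezed to its stop (opening 21 mm, jaws gaping). The top-view tips are near (419.5,236) and (426,252.5). Next I'll check both cameras' bias against the known TCP.

Run:
```python
from h import *
o=observe(); p=o["tcp_pos"]; Rt=R.from_quat(o["tcp_rot"]); print(p,Rt.as_matrix()[:,0])
z=.1105
for n,l in(("top",[(395+96/4,185+205/4),(395+124/4,185+271/4)]),("scene",[(160+(660-400)/4,180+67/4),(160+(697-400)/4,180+99/4)])):
    q=np.array([pix2z(n,u,z) for u in l]); m=q.mean(0)
    print(n,q.round(4).tolist(),"gap",np.linalg.norm(q[0]-q[1]),"mid in tool",Rt.inv().apply(m-p).round(4))
```

```text
[ 0.50191855 -0.25158874  0.09881895] [-3.45162703e-01  9.38542686e-01 -5.78535038e-04]
top [[0.4755, -0.1315, 0.1105], [0.4374, -0.1472, 0.1105]] gap 0.041193461886466595 mid in tool [ 0.1211 -0.004  -0.0118]
scene [[0.4477, -0.1512, 0.1105], [0.4869, -0.137, 0.1105]] gap 0.041664261043118885 mid in tool [ 0.1129  0.0046 -0.0117]
```

Run:
```python
from h import *
a=1.83; u=np.array([np.cos(a),np.sin(a)]); e=np.array([.606,.165])
q=e-.150*u
r.reach([*q,.0985],down(a)); r.hold(.3)
o=observe(); print(o["t"],o["tcp_pos"],o["opening"],q,o["joints"])
t=get_image("top"); s=get_image("scene")
cv2.imwrite("pics/t3.png",t); cv2.imwrite("pics/s3.png",s)
cv2.imwrite("pics/z5.png",np.hstack([crop(t,220,160,100,80,4),crop(s,290,155,100,80,4)]))
```

```text
11.025 [0.64437343 0.01903996 0.09860014] 0.021188351230448318 [0.64444664 0.02001084] [ 2.72359187e-02  5.32216632e-01  1.69364713e+00 -5.61867131e-05
  9.15641979e-01 -2.30666632e-01]
```

View pics/z5.png

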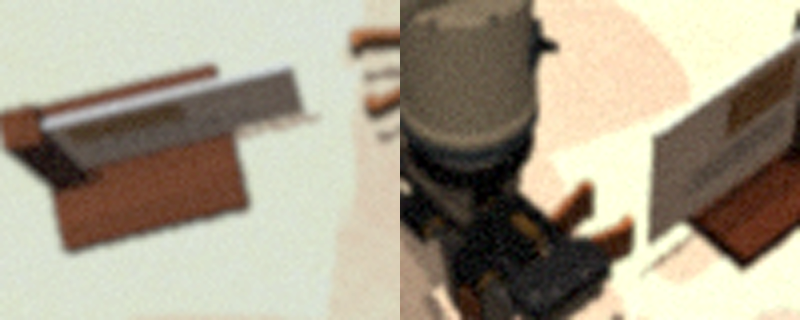

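The top view shows the jaw tips at (307.5,170.5) and (312,186), and the card's top free end at (292.5,177.7). In the scene view the tips are at (336,201) and (347,210), and the card's edge runs from (353,188.7) to (352.5,215.7).

Run:
```python
from h import *
a=1.83; u=np.array([np.cos(a),np.sin(a)]); v=np.array([u[1],-u[0]])
z=.0986+.0105
p=observe()["tcp_pos"][:2]
for n,tips,ce,cp in(("top",[(307.5,170.5),(312,186)],(292.5,177.7),(231.2,190.5)),("scene",[(336.2,201.2),(347,210)],(353,188.7),(391.7,163))):
    m=np.mean([pix2z(n,t,z)[:2] for t in tips],0); e=pix2z(n,ce,.15)[:2]; g=pix2z(n,cp,.15)[:2]
    d=g-e; print(n,"tips rel tcp",u@(m-p),v@(m-p),"edge rel tips",u@(e-m),v@(e-m),"edge rel tcp",u@(e-p),v@(e-p),"yaw",np.arctan2(d[1],d[0]))
e=pix2z("scene",(352.5,215.7),.03)[:2]; print("bottom rel tcp",u@(e-p),v@(e-p))
```

```text
top tips rel tcp 0.11483614729368238 -0.0059409693785636535 edge rel tips 0.03954999513820583 0.00011306268241779631 edge rel tcp 0.15438614243188822 -0.005827906696145857 yaw 1.8074239917536419
scene tips rel tcp 0.10965306292585332 0.0022293742055066647 edge rel tips 0.03953345512710612 0.0010668248325184009 edge rel tcp 0.14918651805295943 0.0032961990380250676 yaw 1.8243355058103274
bottom rel tcp 0.15237039106199907 0.00412749709113143
```

Run:
```python
from h import *
a=1.825; u=np.array([np.cos(a),np.sin(a)]); p=observe()["tcp_pos"][:2]
print(r.servo_line([*(p+.062*u),.0985],v=.05,force_limit=4)); r.hold(.3)
o=observe(); print(o["t"],o["tcp_pos"],o["opening"],o["wrist_force"])
t=get_image("top"); s=get_image("scene")
cv2.imwrite("pics/z6.png",np.hstack([crop(t,220,160,100,80,4),crop(s,310,155,100,80,4)]))
cv2.imwrite("pics/t4.png",t); cv2.imwrite("pics/s4.png",s)
```

```text
False
12.8 [0.62886839 0.0792572  0.09847594] 0.02112945547835294 [ 0.58674144 -0.75874835 -1.23607879]
```

View pics/z6.png

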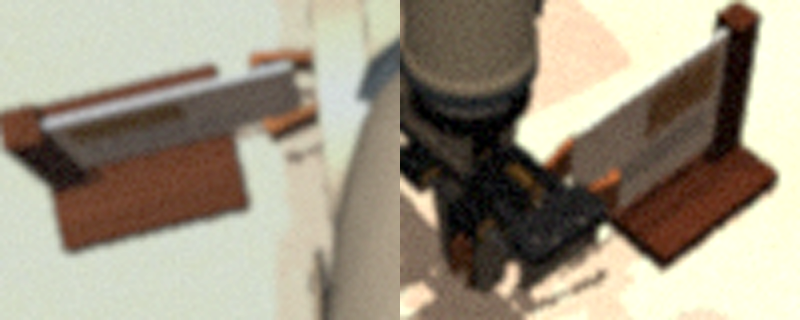

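The jaws gape on either side of the card, and the card and base sit at the same pixels as before. I'll do a quick numeric check, then hand in.

Run:
```python
from h import *
a=1.825; u=np.array([np.cos(a),np.sin(a)]); v=np.array([u[1],-u[0]])
for n,tips,ce in(("top",[(282.5,174.2),(286.8,192)],(292.5,177.7)),("scene",[(353.2,189.7),(365,197.5)],(353,188.7))):
    T=[pix2z(n,t,.109)[:2] for t in tips]; e=pix2z(n,ce,.15)[:2]
    for t in T: print(n,"tip past edge",u@(t-e),"lateral",v@(t-e))
o=observe(); print(o["t"],o["opening"],o["wrist_force"]); r.sign_off()
```

```text
top tip past edge 0.022489742828675312 lateral 0.0249080819837355
top tip past edge 0.021640767708055862 lateral -0.02055420793368936
scene tip past edge 0.023564902587265225 lateral -0.022606255044353565
scene tip past edge 0.02875074907589382 lateral 0.019920393725200047
12.9 0.021233042581589902 [ 0.26211045 -0.27454614  0.11362267]
the job is handed in; nothing more can be done
```

The job is handed in. The clip is held in the air, squeezed fully open, with its jaws either side of the card's free edge. I gripped it by both handles from above with 30 N, lifted it and slid it in straight along the card. The robot's clock read 12.9 s.

- **Grip:** the fingers are 21 mm apart, which matches the clip's firm stop of about 22 mm.
- **Jaw position:** measured in the pictures, the lip ends are 22–29 mm past the card's edge (aim 23.5 mm). That puts the jaw points roughly 18–25 mm past it.
- **Clearance:** the outer sides of the jaws are 20–25 mm from the card on each side, so the clip is centred to about 2 mm. The wrist felt no contact (under 1.5 N).
- **Height:** the middle of the jaws is at about 91 mm, worked out from the arm's height and assuming the clip did not tilt in the grip.
- **Other things:** the card stand looks unmoved in the pictures. I did not take a separate last look at the bowl, the jar and the small pot, but the arm's path kept clear of them.

**Disagreement:** the two cameras differed by about 1 cm in absolute position. I averaged them for the grasp. For the final fit I used the distance between clip and card, on which they agreed to about 1 mm before the final slide. In the last check they differed by up to 7 mm on one tip.

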